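# Present the notched reference plate to the bench gloss reader, label up

## Robot

A 6-joint arm with a two-finger parallel gripper is mounted at the origin on a cart in front of the work surface, level with it; the furniture and walls round the work are solid. World frame = base frame: x ahead of the robot, y to its left, z up, the work surface at z = 0. Lengths are in m, angles in degrees, forces in N, time in s.
With the tool pointing down it reaches from about 0.35 to 0.875 m from the base axis. Payload 4.2 kg.
Tool frame: the origin (TCP) lies on the centre line of the jaws, within the pads' length; the fingertips stand 19 mm ahead of it and the grasp point (between the pads) is the TCP; z points along the fingers, y is the line along which they close (so a half turn about z gives the same grasp; the last joint's range is limited). The gripper opens to 87 mm and grips with 3 to 60 N. Pads are 19 mm wide; open, the fingers measure 117 mm over their backs; the gripper's body (75 mm by 190 mm) begins 51 mm behind the grasp point.
Start: joints at [83.457, 22.042, 0.453, 0, -68.411, -14.817], TCP at [0.228, 0.582, 0.242] pointing down, gripper open.
Joint ranges: [-179.83, 179.83], [-69.29, 118.12], [-61.27, 80.66], [-181.25, 117.63], [-171.15, -9.14], [-177.46, 177.46]. Speed limits (degrees/s): [159.86, 159.86, 180, 180, 180, 180].

## Interface

Orientations are given as a 3x3 rotation matrix whose columns are the frame's x, y, z axes.
In Python, from station import sense, capture, finish_job, search_frame, masks_of gives the robot as it stands.
- The arm moves only by the tool drive_tool, never from a script. Its argument "rows" is a list of rows, each a list of 7 numbers: the opening in per cent of the stroke, from 0 (shut) to 100 (fully open), then the shift along the world's x, y, z in mm, then the turn, a rotation vector about the world's x, y, z in rad. In form: [[fingers, dx, dy, dz, wx, wy, wz], ...]. A call has 1 to 5 rows; each row shifts and turns the commanded pose from where the row before left it; what a row does not reach is not made up. A row lasts 1/12 s, in which the tool goes at most 41.7 mm and 7.16 degrees, less where a joint would pass 70% of its speed; a pose out of reach is approached as far as the arm can. A call is refused whole if a number of a shift passes 41.7 or a number of a turn 0.125, either way. A call with a gripper value outside its range is refused whole. The fingers move at their own pace and stop on an object; the grip force is fixed at half the most. Time passes only in rows, so rows that do not move let the fingers close. It gives the time, the measured TCP pose, the force, the opening and the grip force at its end, in the units of the state.
- sense(): the state, without advancing time (a new reading comes with each control period).
- capture(name): name is "side" or "top" or "wrist"; returns a dict with "frame" (420x560x3 uint8, red, green, blue), "z_map" (420x560 float32, m along the optical axis (not along the pixel's ray), 0 where there is no reading), "fx", "fy", "cx", "cy" (pixels), "R" (3x3) and "t" (3): a world point X has camera coordinates R X + t; the wrist camera has in their place "T_tool_cam" (4x4, takes a point from camera to tool coordinates, whose origin is the TCP and whose axes are the flange's). Camera axes: x right, y down, z forward; pixel columns grow to the right and rows downward; lengths in m; the calibration is good to about 2 mm. A picture is of the moment at which its call begins: read the wrist's pose just before it.
- finish_job(): hands the job in; it is judged then, once.
Trained networks look in a picture, given as the dict that the camera call returned (one of the last four; its "shot" number tells which), for a name from the list of things; names that differ only in an ending like _2 or _b are one class to them, and where a whole thing is asked for, a point or a joint stands for the part that bears it (a point fixed in the world has none). Each returns a list of dicts, best first, with "p" (0 to 1); they miss things now and then, are a little off and sometimes report something else, mostly with a low value. They report only what shows in the picture. A call takes as long as a camera call. They do not tell look-alikes from the thing itself.
- search_frame(label, picture): "xy" ([column, row] in pixels, amid what is visible of it).
- masks_of(label, picture): "region" (420x560 bool, what is visible of it) and "xy" ([column, row] in pixels, amid what is visible of it).
The state is a dict: "time_s": time; "joints": joint angles; "joint_velocities": joint speeds; "effort": joint torques, N m; "tcp_pos": TCP position; "ee_rot": TCP orientation; "wrist_force": force on the tool from outside, world axes, zero at the start; "moment": the same for the moment, N m; "gripper_width": opening from 0.0 (shut) to 1.0 (fully open); "gripper_force": force on a finger pad.
Only numpy, scipy, OpenCV 4.12 (cv2) and the standard library are available. Lean on these libraries where they do the work, as an engineer would, in place of code of your own. Each camera call takes 0.05 s, during which the arm holds its last target. There are 200 camera calls.

## Task

Check the gloss reader with its reference plate, the only one of the three blue plates in the wooden rack with a notched corner; the notch marks the frosted end, and when you see it at the top left the label faces you. Take that plate by its other end, turn it label up and slide it, frosted end first, into the reader's sloping gate, fully home against the sprung pin. Finish while holding it there, since the spring pushes it out if let go, and leave the two plain plates standing in the rack and the tape, glue tube and brush where they are.

Things in the scene. Friction and masses are not known exactly. Their poses are not given: they have to be found in the camera images.
- ref_plate: Reference plate: dark blue metal, 110 x 6 x 50 mm (x length, y thickness, z height), 90 g, standing on a long edge in a rack groove. Origin: centre of its underside; z up. Its upper +x corner is notched (15 mm along x, 14 mm along z). The last 40 mm at the +x end are frosted with a white bar-code label, on the +y face only. Grip it across the 6 mm, in the 48 mm at the -x end that stay outside the gate.
- notch (a point): Centre of the notch in the reference plate: x = +47.5, y = 0, z = 43 mm in the plate's frame.
- label (a point): Centre of the label, on the +y face of the reference plate: x = +34, y = +3, z = 18 mm in the plate's frame.
- plain_plate_1: Plain dark blue plate, 110 x 6 x 50 mm, no notch, no label, standing in another groove of the rack; origin and axes as for the reference plate. To be left standing.
- plain_plate_2: A second plain plate like the first. To be left standing.
- rack: Fixed block of pale wood, 96 x 164 x 22 mm (x, y, z), origin at the centre of its underside. Three grooves along its x, at y = -56, 0 and +56 mm, 8 mm wide, 13 mm deep (floor at z = 9 mm), hold the plates upright; their tops are at z = 59 mm. Which plate is in which groove varies; all plates have the rack's axes.
- reader: Bench gloss reader, fixed: grey base plate (x = -30 to +70, y = -72 to +48 mm, 12 mm thick), a steel column under the gate, and the sloping gate. Origin on the bench, x points level into the gate (the mouth is on its -x side), z up.
- gate: The gate: channel with an open window on top, 58 mm wide (y -29 to +29) and 10 mm high (z -5 to +5), open at its mouth x = -50 mm, back wall at x = 0. Origin at the back wall, mid-channel, 135 mm over the bench and 10 mm along x from the reader's origin. Frame: the reader's turned -45 degrees about x: x level inwards, y down the slope, z out of the bed (up). Outside: y -38 to +38, z -14 to +11 mm (black housing at the inner end to z = 46).
- gate_mouth (a point): Centre of the gate's mouth, x = -50 mm in the gate's frame. A flare in front of it, to x = -62 mm, widens it by about 5 mm on every side. In front of the flare is only the low base plate, so fingers have room over and under the plate there.
- gate_key (a point): Where the notch's centre comes when the plate is home: x = -7.5, y = -18, z = 0 mm in the gate's frame. A steel key fills the corner x = -11 to 0, y = -29 to -18 mm, so the plate goes home only with plate x along gate x, plate z along gate -y (up the slope), plate +y (label) along gate z, label up at 45 degrees. Then the plate's origin is at x = -55, y = +25, z = 0 mm in the gate's frame.
- stop_pin (a joint): Sprung brass pin (8 mm thick) in the gate's back wall at y = -2 mm, pushed in by the plate's notched end; in m: 0 = out, its tip 10 mm before the back wall; 0.010 = flush, the plate at the back wall, fully home. It pushes back with 2.4 N at 0, 6.4 N at 0.010.
- tape_roll: Bystander: roll of grey tape lying flat, 107 x 106 x 48 mm, loose. Origin: centre of its underside.
- glue_tube: Bystander: red glue tube lying on the bench, 43 x 146 x 29 mm, loose. Origin: centre of its underside.
- dust_brush: Bystander: green dust brush, 30 x 85 x 22 mm, loose. Origin: centre of its underside.
There are look-alikes about, which are no part of the job. Leave any pink look-alike of the ref_plate alone.

How it is judged:
By the outcome, as a careful person would: the job done as asked, in the order asked, and still so for the second after the job is handed in, while the arm keeps its last pose, push and grip.
It also fails if it takes over 42 s, if anything falls off the work surface, if the arm or the gripper's body presses on something with over 40 N, if the wrist force passes 120 N, or if a joint passes its speed limit or range.

## Working session

There is one attempt and no reset: what is moved stays moved. The work goes in short steps, Python scripts to look and compute and a tool call to move; the robot and the scene stay as the last step left them, time stands still between calls to the robot, and variables do not carry over. Pictures are saved under pics/ and viewed, at most 10 in all, crops included, and the job is handed in when it is done.

Besides the shell and the picture viewer there is one more tool, called after ">>>" as name([rows], argument=value, ...), one row to a line, values as JSON. drive_tool: Moves the arm, as the interface text tells. Its arguments: {"type":"object","properties":{"rows":{"type":"array"}},"required":["rows"]}

```bash
mkdir -p pics; cat > h.py <<'E'
import numpy as np, cv2
from station import *
def save(c,n): cv2.imwrite(f"pics/{n}.png",c["frame"][:,:,::-1])
def cam(c,s=None):
    if "R" in c: return np.array(c["R"]),np.array(c["t"])
    T=np.array(c["T_tool_cam"]); Rw=np.array(s["ee_rot"]);p=np.array(s["tcp_pos"])
    R=Rw@T[:3,:3]; t=Rw@T[:3,3]+p
    return R.T,-R.T@t
def cloud(c,s=None):
    R,t=cam(c,s); z=c["z_map"]; v,u=np.indices(z.shape)
    P=np.stack([(u-c["cx"])/c["fx"]*z,(v-c["cy"])/c["fy"]*z,z],-1)
    return (P-t)@R
def proj(c,X,s=None):
    R,t=cam(c,s); q=np.atleast_2d(X)@R.T+t
    return np.c_[q[:,0]/q[:,2]*c["fx"]+c["cx"],q[:,1]/q[:,2]*c["fy"]+c["cy"]]
E
python3 - <<'E'
from h import *
s=sense(); print(s["tcp_pos"],s["ee_rot"])
im=[]
for n in ("side","top"):
    c=capture(n); im.append(c["frame"]); P=cloud(c)
    for l in ("ref_plate","plain_plate_1","notch","label","rack","reader","gate","tape_roll","glue_tube","dust_brush"):
        for d in masks_of(l,c)[:4]:
            m=d["region"]&(c["z_map"]>0)
            if m.sum()<3: continue
            Q=P[m]; print(n,l,round(d["p"],2),np.round(d["xy"]),m.sum(),np.round(np.median(Q,0),3),np.round(np.percentile(Q,2,axis=0),3),np.round(np.percentile(Q,98,axis=0),3))
    save(c,n)
E
```

```text
[0.22741746 0.58153913 0.24045627] [[ 9.31243834e-01 -3.64395968e-01 -7.06870353e-04]
 [-3.64396638e-01 -9.31241465e-01 -2.10344241e-03]
 [ 1.08218951e-04  2.21639895e-03 -9.99997538e-01]]
side ref_plate 0.73 [380. 248.] 581 [0.337 0.174 0.026] [0.311 0.127 0.001] [0.366 0.215 0.05 ]
side ref_plate 0.7 [290. 212.] 265 [0.541 0.043 0.042] [ 0.513 -0.008  0.017] [0.566 0.087 0.06 ]
side plain_plate_1 0.83 [310. 221.] 309 [0.495 0.078 0.04 ] [0.466 0.02  0.01 ] [0.518 0.113 0.06 ]
side plain_plate_1 0.65 [269. 214.] 282 [0.593 0.022 0.042] [ 0.565 -0.031  0.016] [0.615 0.061 0.06 ]
side notch 0.93 [380. 251.] 630 [0.336 0.173 0.026] [ 0.308  0.12  -0.002] [0.367 0.215 0.05 ]
side notch 0.53 [291. 218.] 292 [0.541 0.042 0.041] [ 0.513 -0.011  0.014] [0.566 0.087 0.06 ]
side notch 0.48 [245. 178.] 171 [ 0.652 -0.162  0.021] [ 0.63  -0.199  0.001] [ 0.676 -0.133  0.025]
side label 0.72 [381. 248.] 618 [0.337 0.174 0.026] [ 0.309  0.125 -0.001] [0.367 0.215 0.05 ]
side label 0.59 [290. 215.] 306 [0.54  0.041 0.04 ] [ 0.513 -0.053  0.001] [0.566 0.086 0.06 ]
side rack 0.63 [295. 226.] 1289 [
[... 1687 characters left out ...]
06 0.34  0.19 ]
top gate 0.66 [212. 184.] 928 [0.648 0.294 0.16 ] [0.595 0.26  0.112] [0.682 0.343 0.191]
top tape_roll 0.71 [212. 184.] 933 [0.648 0.295 0.16 ] [0.595 0.26  0.109] [0.681 0.346 0.191]
top tape_roll 0.63 [279. 141.] 732 [0.773 0.103 0.045] [ 0.722  0.05  -0.002] [0.823 0.151 0.051]
top tape_roll 0.37 [374. 186.] 249 [ 0.652 -0.17   0.021] [ 0.628 -0.204 -0.003] [ 0.674 -0.137  0.026]
top glue_tube 0.84 [183. 294.] 492 [0.333 0.39  0.014] [ 0.281  0.356 -0.002] [0.404 0.422 0.028]
top glue_tube 0.21 [211. 182.] 959 [0.648 0.295 0.16 ] [0.594 0.26  0.109] [0.683 0.344 0.191]
top dust_brush 0.57 [377. 184.] 237 [ 0.652 -0.17   0.022] [ 0.628 -0.204 -0.002] [ 0.676 -0.137  0.026]
```

View pics/side.png

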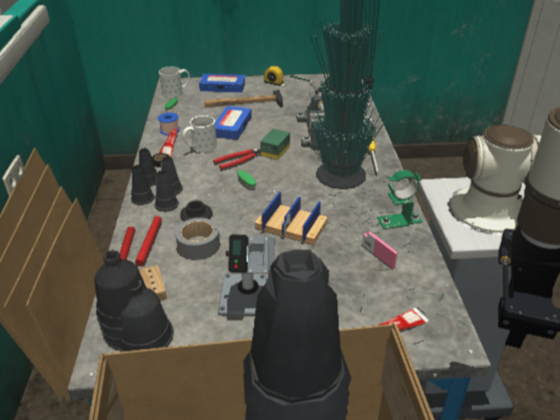

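View pics/top.png

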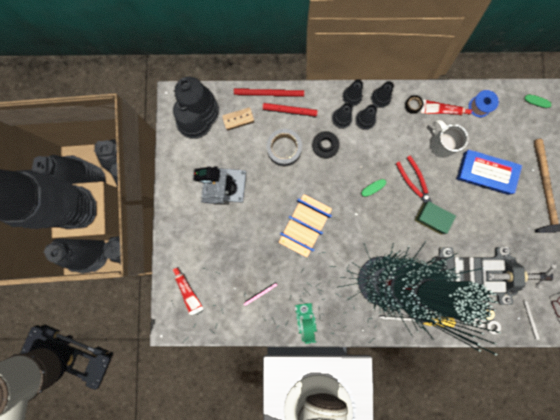

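```bash
python3 - <<'E'
from h import *
c=capture("side"); f=c["frame"]
a=cv2.resize(f[180:250,245:335],None,fx=6,fy=6,interpolation=2)
b=cv2.resize(f[225:325,210:285],None,fx=4.2,fy=4.2,interpolation=2)
P=cloud(c)
d=capture("top");g=d["frame"]
e=cv2.resize(g[160:210,185:255],None,fx=5,fy=5,interpolation=2)
W=np.zeros((600,800,3),np.uint8)
def put(i,y,x):
    h=min(i.shape[0],600-y);w=min(i.shape[1],800-x);W[y:y+h,x:x+w]=i[:h,:w]
put(cv2.resize(a,(440,342)),0,0);put(b,0,450);put(e,345,0)
cv2.imwrite("pics/crop.png",W[:,:,::-1])
Q=np.r_[P.reshape(-1,3),cloud(d).reshape(-1,3)]
def rect(lo,hi,x0,x1,y0,y1):
    q=Q[(Q[:,2]>lo)&(Q[:,2]<hi)&(Q[:,0]>x0)&(Q[:,0]<x1)&(Q[:,1]>y0)&(Q[:,1]<y1)]
    r=cv2.minAreaRect((q[:,:2]*1000).astype(np.float32)); return len(q),r,np.round(cv2.boxPoints(r))
print(rect(.017,.026,.43,.65,-.05,.14))
print(rect(.008,.017,.55,.75,.2,.36))
E
```

```text
(2365, ((539.6818237304688, 37.31690979003906), (114.29922485351562, 165.99876403808594), 62.092716217041016), array([[440.,  26.],
       [586., -52.],
       [640.,  49.],
       [493., 127.]], dtype=float32))
(1660, ((665.630126953125, 281.84442138671875), (122.98909759521484, 100.61914825439453), 84.63838195800781), array([[610., 225.],
       [710., 216.],
       [721., 338.],
       [621., 348.]], dtype=float32))
```

View pics/crop.png

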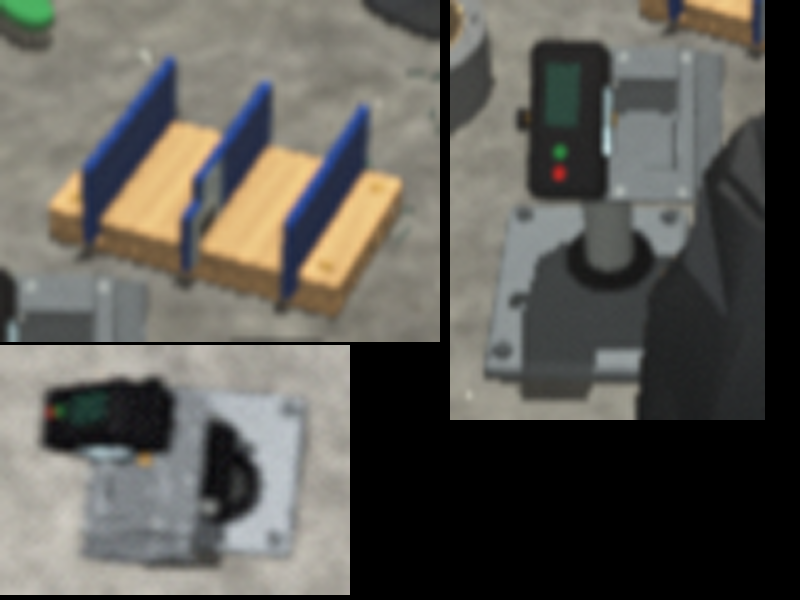

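Side view: three blue plates at (269,214), (290,212) and (310,221), plus a pink look-alike at (380,248). In the crop only the middle one (290,212) has a notch at its near top corner, with the label below it on the robot-facing side. That is the reference plate, so I'm moving above it.

>>> drive_tool([
  [40,18.4,-36,-2,0,0,-0.105],
  [40,18.4,-36,-2,0,0,-0.105],
  [40,18.4,-36,-2,0,0,-0.105],
  [40,18.4,-36,-2,0,0,-0.105],
  [40,18.4,-36,-2,0,0,-0.105],
])

```text
time_s: 1.62
tcp_pos: [0.32, 0.4003, 0.2316]
ee_rot: [[0.62, -0.785, 0.0], [-0.785, -0.62, 0.0], [-0.0, -0.0, -1.0]]
wrist_force: [0.4, -0.9, -0.4]
gripper_width: 0.703
gripper_force: 0.0
```

>>> drive_tool([
  [40,18.4,-36,-2,0,0,-0.105],
  [40,18.4,-36,-2,0,0,-0.105],
  [40,18.4,-36,-2,0,0,-0.105],
  [40,18.4,-36,-2,0,0,-0.105],
  [40,18.4,-36,-2,0,0,-0.105],
])

```text
time_s: 2.03
tcp_pos: [0.4121, 0.2203, 0.2219]
ee_rot: [[0.143, -0.99, 0.001], [-0.99, -0.143, 0.001], [-0.001, -0.001, -1.0]]
wrist_force: [0.7, -0.5, 0.5]
gripper_width: 0.415
gripper_force: 0.0
```

>>> drive_tool([
  [40,18.4,-36,-2,0,0,-0.105],
  [40,18.4,-36,-2,0,0,-0.105],
  [40,18.4,-36,-2,0,0,-0.105],
  [40,18.4,-36,-2,0,0,-0.105],
  [40,18.4,-36,-2,0,0,-0.105],
])

```text
time_s: 2.45
tcp_pos: [0.5042, 0.0401, 0.2119]
ee_rot: [[-0.373, -0.928, 0.001], [-0.928, 0.373, 0.0], [-0.001, -0.001, -1.0]]
wrist_force: [0.6, 0.6, -0.5]
gripper_width: 0.405
gripper_force: 0.0
```

>>> drive_tool([
  [40,18.4,-36,-2,0,0,-0.105],
  [40,0,0,0,0,0,0],
  [40,0,0,0,0,0,0],
])

```text
time_s: 2.7
tcp_pos: [0.5224, 0.004, 0.2091]
ee_rot: [[-0.467, -0.884, -0.001], [-0.884, 0.467, -0.0], [0.001, 0.001, -1.0]]
wrist_force: [-0.2, -0.5, -0.3]
gripper_width: 0.404
gripper_force: 0.0
```

```bash
python3 - <<'E'
from h import *
s=sense(); c=capture("wrist"); P=cloud(c,s)
print(np.round(s["joints"],1))
z=P[:,:,2]; ok=(c["z_map"]>0)
f=c["frame"].astype(int)
x=np.array([.468,.884]);y=np.array([-.884,.468]);o=np.array([.54,.037])
blue=(f[...,2]>f[...,0]+25)&ok
loc=np.stack([(P[...,:2]-o)@x,(P[...,:2]-o)@y],-1)*1000
m=blue&(abs(loc[...,1])<25)&(z>.053)&(z<.066)&(abs(loc[...,0])<90)
q=P[m]; print(m.sum(),np.median(q,0),np.percentile(loc[m],[0.5,50,99.5],axis=0))
r=cv2.minAreaRect((q[:,:2]*1000).astype(np.float32)); print(r)
L=cv2.fitLine((q[:,:2]*1000).astype(np.float32),cv2.DIST_HUBER,0,.01,.01).ravel();print(L,np.degrees(np.arctan2(L[1],L[0])))
m2=ok&(z>.018)&(z<.026)&(abs(loc[...,1])<100)&(abs(loc[...,0])<60)
r=cv2.minAreaRect((P[m2][:,:2]*1000).astype(np.float32)); print(r)
# below notch level
m3=blue&(abs(loc[...,1])<14)&(z>.035)&(z<.053)&(abs(loc[...,0])<90); print(m3.sum(),np.percentile(loc[m3],[2,50,98],axis=0) if m3.sum() else '')
save(c,"wrist1")
E
```

```text
[ 18.3  13.7 -16.6  -0.  -59.7 -46.1]
528 [0.53130965 0.02127557 0.05890113] [[-57.08825221  -2.24096494]
 [-18.12608021   0.29083262]
 [ 26.91339178   2.9361588 ]]
((532.845458984375, 24.029394149780273), (84.87519073486328, 4.635086536407471), 62.88279342651367)
[4.6626559e-01 8.8464481e-01 5.3212848e+02 2.2692486e+01] 62.207836
((536.6312866210938, 31.510177612304688), (102.32666015625, 164.24497985839844), 62.293983459472656)
0
```

View pics/wrist1.png

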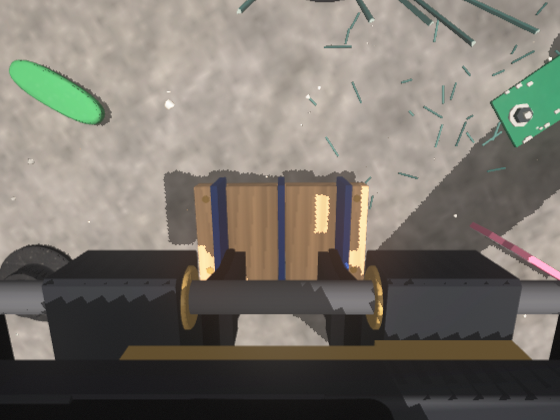

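The wrist image shows the three plates at columns 215, 281 and 345. The middle one lies centred between the fingers. The TCP is already within 1 mm of the line, so I'm descending.

>>> drive_tool([
  [40,0,0,-36,0,0,0],
  [40,0,0,-36,0,0,0],
  [40,0,0,-36,0,0,0],
  [40,0,0,-30,0,0,0],
  [40,0,0,-24,0,0,0],
])

```text
time_s: 3.17
tcp_pos: [0.5206, 0.0075, 0.0458]
ee_rot: [[-0.461, -0.888, -0.002], [-0.888, 0.461, -0.0], [0.001, 0.001, -1.0]]
wrist_force: [0.2, -0.9, 0.4]
gripper_width: 0.402
gripper_force: 0.0
```

>>> drive_tool([
  [40,0,0,0,0,0,0],
  [0,0,0,0,0,0,0],
  [0,0,0,0,0,0,0],
  [0,0,0,0,0,0,0],
  [0,0,0,0,0,0,0],
])

```text
time_s: 3.58
tcp_pos: [0.5231, 0.0067, 0.0495]
ee_rot: [[-0.463, -0.886, 0.004], [-0.886, 0.463, 0.001], [-0.003, -0.003, -1.0]]
wrist_force: [-0.1, -0.1, -0.1]
gripper_width: 0.181
gripper_force: 0.0
```

>>> drive_tool([
  [0,0,0,0,0,0,0],
  [0,0,0,0,0,0,0],
  [0,0,0,0,0,0,0],
])

```text
time_s: 3.83
tcp_pos: [0.5227, 0.0062, 0.0487]
ee_rot: [[-0.463, -0.886, 0.002], [-0.886, 0.463, 0.0], [-0.001, -0.002, -1.0]]
wrist_force: [-0.8, 0.6, 5.6]
gripper_width: 0.062
gripper_force: 30.0
```

>>> drive_tool([
  [0,0,0,20,0,0,0],
  [0,0,0,35,0,0,0],
  [0,0,0,38,0,0,0],
  [0,0,0,38,0,0,0],
  [0,0,0,38,0,0,0],
])

```text
time_s: 4.25
tcp_pos: [0.5211, 0.0057, 0.2179]
ee_rot: [[-0.464, -0.886, -0.001], [-0.886, 0.464, -0.0], [0.001, 0.001, -1.0]]
wrist_force: [1.7, 0.4, -2.0]
gripper_width: 0.066
gripper_force: 30.0
```

>>> drive_tool([
  [0,-8,26,3,0,0,-0.118],
  [0,-8,26,3,0,0,-0.118],
  [0,-8,26,3,0,0,-0.118],
  [0,-8,26,3,0,0,-0.118],
  [0,-8,26,3,0,0,-0.118],
])

```text
time_s: 4.67
tcp_pos: [0.4809, 0.1367, 0.2314]
ee_rot: [[-0.881, -0.472, -0.001], [-0.472, 0.881, -0.0], [0.001, 0.0, -1.0]]
wrist_force: [0.5, -0.3, -0.5]
gripper_width: 0.066
gripper_force: 30.0
```

>>> drive_tool([
  [0,-8,26,3,0,0,-0.118],
  [0,-8,26,3,0,0,-0.118],
  [0,-8,26,3,0,0,-0.118],
  [0,-8,26,3,0,0,-0.118],
  [0,-8,26,3,0,0,-0.118],
])

```text
time_s: 5.08
tcp_pos: [0.4409, 0.2668, 0.2463]
ee_rot: [[-0.995, 0.097, -0.001], [0.097, 0.995, -0.001], [0.001, -0.001, -1.0]]
wrist_force: [1.0, 0.3, -1.6]
gripper_width: 0.063
gripper_force: 30.0
```

>>> drive_tool([
  [0,0,5,0,0.112,-0.01,0],
  [0,0,5,0,0.112,-0.01,0],
  [0,0,5,0,0.112,-0.01,0],
  [0,0,5,0,0.112,-0.01,0],
  [0,0,5,0,0.112,-0.01,0],
])

```text
time_s: 5.5
tcp_pos: [0.4412, 0.2914, 0.2469]
ee_rot: [[-0.996, 0.076, 0.048], [0.09, 0.84, 0.535], [0.0, 0.537, -0.843]]
wrist_force: [-1.0, -0.6, -1.8]
gripper_width: 0.066
gripper_force: 30.0
```

>>> drive_tool([
  [0,0,5,0,0.112,-0.01,0],
  [0,0,5,0,0.112,-0.01,0],
  [0,0,0,0,0,0,0],
  [0,0,0,0,0,0,0],
])

```text
time_s: 5.83
tcp_pos: [0.4427, 0.2989, 0.2455]
ee_rot: [[-0.996, 0.069, 0.064], [0.094, 0.706, 0.702], [0.003, 0.705, -0.709]]
wrist_force: [0.7, -0.5, -1.1]
gripper_width: 0.063
gripper_force: 30.0
```

```bash
cat > g.py <<'E'
from h import *
yaw=np.radians(-5.3); X=np.array([np.cos(yaw),np.sin(yaw),0]);Yr=np.array([-np.sin(yaw),np.cos(yaw),0]);Z=np.array([0,0,1.])
k=.5**.5; G=np.c_[X,k*(Yr-Z),k*(Yr+Z)]; O=np.array([.6568,.2947,.135])
def gl(P): return (P-O)@G*1000
E
python3 - <<'E'
from g import *
s=sense(); print(np.round(s["joints"],1), "tcp gate",np.round(gl(np.array(s["tcp_pos"])),1)); print(np.round(G.T@np.array(s["ee_rot"]),3))
for n in ("side","top","wrist"):
    c=capture(n); save(c,n+"2"); L=gl(cloud(c,s)); L[c["z_map"]==0]=9999
    m=(L[...,0]>-75)&(L[...,0]<40)&(abs(L[...,1])<55)&(L[...,2]>-20)&(L[...,2]<55)
    q=L[m]; print(n,len(q)); 
    if len(q)<30: continue
    print(" z hist",np.histogram(q[:,2],bins=np.arange(-20,56,5))[0])
    t=q[(q[:,2]>6)&(q[:,2]<16)]
    if len(t)>20:
        print(" top z med",np.median(t[:,2]),"pct",np.percentile(t,[1,99],axis=0).round(1))
        e=t[abs(t[:,0]+25)<20]; A=np.c_[t[:,:2],np.ones(len(t))]; print(" plane",np.linalg.lstsq(A,t[:,2],rcond=None)[0].round(3)); r=cv2.minAreaRect(t[:,:2].astype(np.float32)); print(r)
    # plate
    p=gl(np.array(s["tcp_pos"])); w=L-p; f=c["frame"].astype(int)
    b=(f[...,2]>f[...,0]+25)&(abs(w[...,2])<15)&(w[...,0]>-40)&(w[...,0]<110)&(abs(w[...,1])<60)
    print(" plate",b.sum()); 
    if b.sum()>20: print(np.percentile(w[b],[2,50,98],axis=0).round(1))
E
python3 -c "
import cv2,numpy as np
a=cv2.imread('pics/side2.png')[200:340,180:340];b=cv2.imread('pics/top2.png')[150:270,170:310];c=cv2.imread('pics/wrist2.png')
W=np.zeros((600,800,3),np.uint8);W[:350,:400]=cv2.resize(a,(400,350));W[:343,400:]=cv2.resize(b,(400,343));W[350:,:333]=cv2.resize(c,(333,250));cv2.imwrite('pics/v2.png',W)"
```

```text
[ 26.8   7.9 -14.2 -49.2 -52.2 -96.2] tcp gate [-213.6  -89.2   67.1]
[[-1.     0.004 -0.001]
 [-0.001  0.003  1.   ]
 [ 0.004  1.    -0.003]]
side 1678
 z hist [  0  28 243  74  40 352 208  10  12  15  15  38 435 206   2]
 top z med 9.422355755568004 pct [[-61.8 -37.3   6.2]
 [ -7.2  36.8  15. ]]
 plane [-1.300e-02 -2.000e-03  9.101e+00]
((-12.214805603027344, -0.12030029296875), (99.63223266601562, 74.14631652832031), 0.6075506806373596)
 plate 744
[[-19.9  -8.   -1. ]
 [ 21.2  21.2   2.6]
 [ 73.6  39.6   7.1]]
top 949
 z hist [  4  55 113  81  70 188  80  32  28  29  32  35 143  59   0]
 top z med 9.373358764027317 pct [[-62.7 -40.6   6.3]
 [ 23.9  36.4  15.8]]
 plane [ 0.021  0.    10.236]
((-18.406082153320312, -1.7271881103515625), (89.34176635742188, 78.3720703125), 0.2685143053531647)
 plate 89
[[ 35.7 -11.4  -2. ]
 [ 46.7  -0.3   3.9]
 [ 85.8  32.8   6. ]]
wrist 0
```

View pics/v2.png

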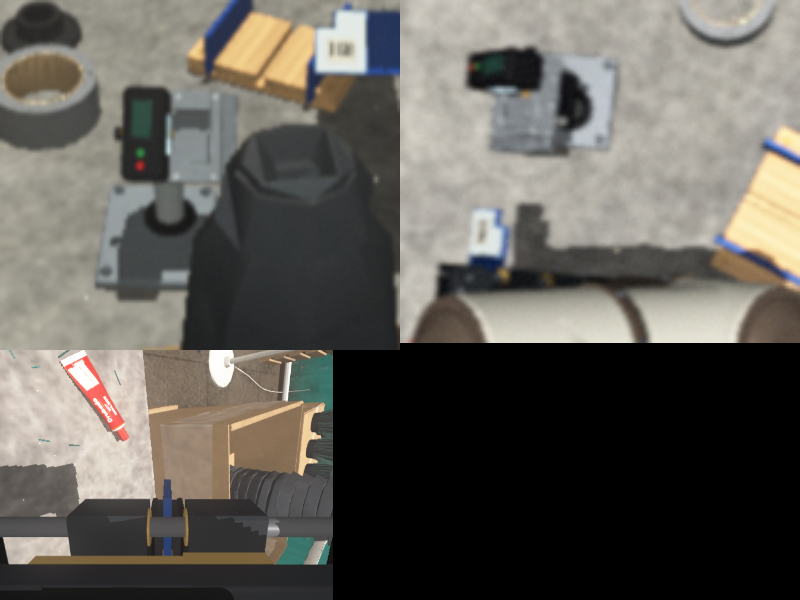

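The picture shows the plate label up, with the notch at the front up-slope corner, and the gate just ahead. I'll do one fine check of gate height and plate front.

```bash
python3 - <<'E'
from g import *
s=sense(); p=gl(np.array(s["tcp_pos"]))
for n in ("side","top"):
    c=capture(n); L=gl(cloud(c)); L[c["z_map"]==0]=9999
    a=(L[...,0]>-48)&(L[...,0]<-14)
    for nm,m in (("up",a&(L[...,1]>-36)&(L[...,1]<-30)),("down",a&(L[...,1]>30)&(L[...,1]<36)),("bed",a&(abs(L[...,1])<20)),("hous",(L[...,0]>5)&(L[...,0]<25)&(abs(L[...,1])<30))):
        m=m&(abs(L[...,2])<60); q=L[m][:,2]; print(n,nm,m.sum(),np.percentile(q,[10,25,50,75,90]).round(1) if m.sum() else '')
    w=L-p; b=(abs(w[...,2]-3)<4)&(w[...,0]>60)&(w[...,0]<115)&(w[...,1]>-5)&(w[...,1]<36)
    print(" plate",b.sum(),np.percentile(w[b],[2,50,98,99.5],axis=0).round(1).tolist())
    b=(abs(w[...,2]-3)<4)&(w[...,0]>40)&(w[...,0]<65)&(abs(w[...,1])<60); print(np.percentile(w[b],[1,50,99],axis=0).round(1).tolist())
    g=a&(L[...,0]>-48)&(L[...,0]<-20)&(abs(L[...,2]-10)<5)&(abs(L[...,1])<45); print(" gate y",np.percentile(L[g][:,1],[0.5,99.5]))
    h=(abs(L[...,2]-44)<5)&(abs(L[...,1])<45)&(L[...,0]>-30)&(L[...,0]<60); print(" hous",np.percentile(L[h],[1,50,99],axis=0).round(1).tolist())
E
```

```text
side up 48 [ 6.4  7.8  9.5 10.7 11.8]
side down 48 [ 6.7  7.7  9.2 10.3 11.7]
side bed 310 [-9.5 -8.  -6.  -0.9  9.8]
side hous 301 [42.1 43.2 44.4 46.1 47.6]
 plate 263 [[61.4, -3.8, -0.5], [73.2, 18.1, 3.1], [88.8, 35.6, 6.5], [88.9, 35.8, 6.8]]
[[40.1, -8.1, -0.4], [51.8, 15.6, 3.0], [63.6, 40.8, 6.6]]
 gate y [-37.44537599  36.77053926]
 hous [[-7.2, -37.7, 39.4], [10.1, -0.4, 43.8], [27.9, 36.2, 48.4]]
top up 20 [-10.1   4.    8.5  10.3  10.8]
top down 14 [-3.4  7.7  8.9  9.3  9.7]
top bed 92 [-50.  -43.7  -7.5  -4.2   9.7]
top hous 120 [-50.  -39.6  43.8  44.8  45.5]
 plate 94 [[61.3, -2.0, -0.0], [73.7, 15.6, 3.7], [86.6, 33.4, 6.3], [86.9, 34.3, 6.7]]
[[40.4, -10.8, -0.4], [52.4, 11.2, 3.8], [64.4, 40.9, 6.5]]
 gate y [-41.79676939  39.01626163]
 hous [[-8.7, -39.8, 39.5], [7.5, -6.9, 43.9], [25.7, 33.7, 46.4]]
```

>>> drive_tool([
  [0,12.5,-0.3,-25.2,0,0,0],
  [0,12.5,-0.3,-25.2,0,0,0],
  [0,12.5,-0.3,-25.2,0,0,0],
  [0,12.5,-0.3,-25.2,0,0,0],
  [0,0,0,0,0,0,0],
])

```text
time_s: 6.5
tcp_pos: [0.4915, 0.2996, 0.14]
ee_rot: [[-0.996, 0.071, 0.057], [0.09, 0.706, 0.702], [0.009, 0.704, -0.71]]
wrist_force: [0.5, 0.8, -1.3]
gripper_width: 0.072
gripper_force: 30.0
```

>>> drive_tool([
  [0,0,0,0,0,0,0],
  [0,0,0,0,0,0,0],
])

```text
time_s: 6.67
tcp_pos: [0.4918, 0.3006, 0.1468]
ee_rot: [[-0.996, 0.063, 0.063], [0.089, 0.703, 0.706], [0.0, 0.708, -0.706]]
wrist_force: [0.4, 0.1, -0.1]
gripper_width: 0.069
gripper_force: 30.0
```

```bash
python3 - <<'E'
from g import *
s=sense(); p=gl(np.array(s["tcp_pos"])); print(p.round(1)); print(np.round(G.T@np.array(s["ee_rot"]),3))
for n in ("side","top"):
    c=capture(n); save(c,n+"3"); L=gl(cloud(c)); L[c["z_map"]==0]=9999
    b=(abs(L[...,2])<6)&(L[...,0]>-120)&(L[...,0]<-92)&(abs(L[...,1])<50); print(b.sum(),np.percentile(L[b],[1,50,99],axis=0).round(1).tolist())
    b=(abs(L[...,2])<6)&(L[...,0]>-120)&(L[...,0]<-68)&(abs(L[...,1]-3)<20); print(np.percentile(L[b],[1,50,99],axis=0).round(1).tolist())
a=cv2.imread('pics/side3.png')[200:340,180:340];b=cv2.imread('pics/top3.png')[150:270,170:310]
W=np.hstack([cv2.resize(a,(400,350)),cv2.resize(b,(400,350))]);cv2.imwrite('pics/v3.png',W)
E
```

```text
[-164.8  -15.     1.7]
[[-1.    -0.002 -0.003]
 [-0.003 -0.002  1.   ]
 [-0.002  1.     0.002]]
44 [[-119.4, -22.5, 2.2], [-104.9, -18.1, 4.0], [-92.4, -12.6, 5.7]]
[[-119.4, -16.3, 1.7], [-99.7, -14.0, 4.1], [-76.5, -7.9, 5.6]]Traceback (most recent call last):
  File "<stdin>", line 5, in <module>
    return _quantile_unchecked(
        a, q, axis, out, overwrite_input, method, keepdims, weights)
    return _ureduce(a,
                    func=_quantile_ureduce_func,
    ...<5 lines>...
                    overwrite_input=overwrite_input,
                    method=method)
    r = func(a, **kwargs)
    result = _quantile(arr,
                       quantiles=q,
    ...<2 lines>...
                       out=out,
                       weights=wgt)
    slices_having_nans = np.isnan(arr[-1, ...])
                                  ~~~^^^^^^^^^
IndexError: index -1 is out of bounds for axis 0 with size 0
```

>>> drive_tool([
  [0,0,0,0,0,0,0],
  [0,0,0,0,0,0,0],
  [0,0,0,0,0,0,0],
])

```text
time_s: 7.02
tcp_pos: [0.492, 0.3, 0.147]
ee_rot: [[-0.996, 0.063, 0.064], [0.09, 0.702, 0.706], [-0.0, 0.709, -0.705]]
wrist_force: [-0.4, -0.6, -1.5]
gripper_width: 0.071
gripper_force: 30.0
```

```bash
python3 - <<'E'
from g import *
s=sense(); p=gl(np.array(s["tcp_pos"])); print(p.round(1)); print(np.round(G.T@np.array(s["ee_rot"]),3))
c=capture("side"); save(c,"side3");c=capture("top"); save(c,"top3")
a=cv2.imread('pics/side3.png')[200:340,180:340];b=cv2.imread('pics/top3.png')[150:270,170:310]
W=np.hstack([cv2.resize(a,(400,350)),cv2.resize(b,(400,350))]);cv2.imwrite('pics/v3.png',W)
E
```

```text
[-164.6  -15.5    1.5]
[[-1.    -0.002 -0.001]
 [-0.001 -0.003  1.   ]
 [-0.002  1.     0.003]]
```

View pics/v3.png

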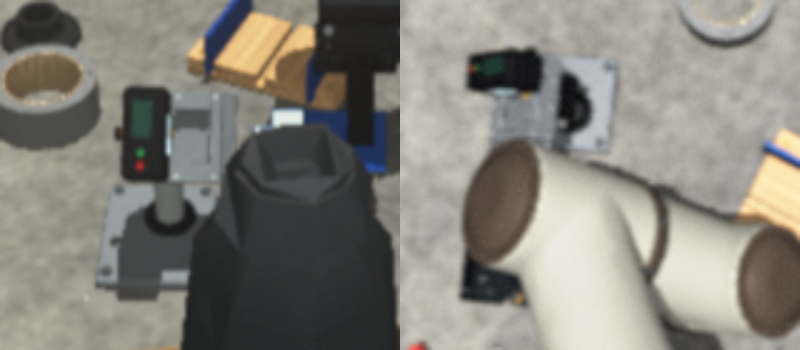

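The side view shows the plate in front of the flare (front edge about (270,125) in the crop), level with the gate. I'm correcting 3 mm in height and starting to insert.

>>> drive_tool([
  [0,0,-2.3,-2.3,0,0,0],
  [0,0,0,0,0,0,0],
  [0,8,-0.7,0,0,0,0],
  [0,8,-0.7,0,0,0,0],
  [0,4,-0.4,0,0,0,0],
])

```text
time_s: 7.53
tcp_pos: [0.5137, 0.2956, 0.1435]
ee_rot: [[-0.996, 0.065, 0.064], [0.091, 0.703, 0.705], [0.0, 0.708, -0.706]]
wrist_force: [-0.3, -0.4, -1.0]
gripper_width: 0.068
gripper_force: 30.0
```

>>> drive_tool([
  [0,5,-0.5,0,0,0,0],
  [0,5,-0.5,0,0,0,0],
  [0,0,0,0,0,0,0],
])

```text
time_s: 7.78
tcp_pos: [0.5233, 0.2946, 0.1433]
ee_rot: [[-0.996, 0.065, 0.064], [0.091, 0.703, 0.705], [0.001, 0.708, -0.706]]
wrist_force: [-0.4, 0.1, -1.5]
gripper_width: 0.07
gripper_force: 30.0
```

```bash
cat > p.py <<'E'
from g import *
s=sense(); p=gl(np.array(s["tcp_pos"])); print(p.round(1),"force gate",(np.array(s["wrist_force"])@G).round(1),"mom",(np.array(s["moment"])@G).round(2), s["gripper_width"]); print(np.round(G.T@np.array(s["ee_rot"]),3), np.round(s["joints"]))
E
python3 p.py
```

```text
[-133.   -14.7   -2.9] force gate [-0.4  1.1 -1. ] mom [-1.68 -0.08 -0.15] 0.06984691783030503
[[-1.    -0.    -0.002]
 [-0.002 -0.002  1.   ]
 [-0.     1.     0.002]] [ 20.  23.  -9. -56. -51. -81.]
```

>>> drive_tool([
  [0,5,-0.3,1.2,0,0,0],
  [0,6,-0.5,0,0,0,0],
  [0,6,-0.5,0,0,0,0],
  [0,6,-0.5,0,0,0,0],
  [0,0,0,0,0,0,0],
])

```text
time_s: 8.2
tcp_pos: [0.5464, 0.2928, 0.1446]
ee_rot: [[-0.996, 0.065, 0.064], [0.091, 0.703, 0.705], [0.0, 0.708, -0.706]]
wrist_force: [0.3, -0.1, -0.6]
gripper_width: 0.07
gripper_force: 30.0
```

```bash
python3 p.py
```

```text
[-109.7  -15.3   -1.7] force gate [ 0.3  0.4 -0.5] mom [-1.66 -0.08 -0.1 ] 0.07044574896670185
[[-1.    -0.001 -0.001]
 [-0.001 -0.002  1.   ]
 [-0.001  1.     0.002]] [ 20.  24.  -7. -55. -52. -82.]
```

Free sliding, front near -21 mm. Continuing to the pin.

>>> drive_tool([
  [0,5,-0.5,0,0,0,0],
  [0,5,-0.5,0,0,0,0],
  [0,4,-0.4,0,0,0,0],
  [0,2,-0.2,0,0,0,0],
  [0,0,0,0,0,0,0],
])

```text
time_s: 8.62
tcp_pos: [0.5604, 0.2914, 0.1445]
ee_rot: [[-0.996, 0.065, 0.061], [0.089, 0.703, 0.706], [0.003, 0.708, -0.706]]
wrist_force: [-4.1, -0.4, -0.3]
gripper_width: 0.066
gripper_force: 30.0
```

```bash
python3 p.py
```

```text
[-95.7 -15.3  -1.9] force gate [-4.1 -0.3 -0.8] mom [-1.55 -0.19  0.85] 0.06634655322062165
[[-1.    -0.    -0.005]
 [-0.005 -0.002  1.   ]
 [-0.     1.     0.002]] [ 19.  25.  -5. -54. -53. -83.]
```

>>> drive_tool([
  [0,2,-0.2,0,0,0,0],
  [0,2,-0.2,0,0,0,0],
  [0,2,-0.2,0,0,0,0],
  [0,0,0,0,0,0,0],
  [0,0,0,0,0,0,0],
])

```text
time_s: 9.03
tcp_pos: [0.5658, 0.2909, 0.1444]
ee_rot: [[-0.996, 0.065, 0.06], [0.089, 0.703, 0.706], [0.004, 0.708, -0.706]]
wrist_force: [-5.9, -0.5, 1.4]
gripper_width: 0.066
gripper_force: 30.0
```

```bash
python3 p.py
```

```text
[-90.2 -15.3  -1.9] force gate [-5.9 -1.7  0.3] mom [-1.48 -0.15  1.38] 0.06561451856321267
[[-1.     0.    -0.005]
 [-0.005 -0.002  1.   ]
 [ 0.     1.     0.002]] [ 19.  26.  -4. -54. -53. -83.]
```

>>> drive_tool([
  [0,1.5,-0.1,0,0,0,0],
  [0,1.5,-0.1,0,0,0,0],
  [0,0,0,0,0,0,0],
  [0,0,0,0,0,0,0],
])

```text
time_s: 9.37
tcp_pos: [0.5678, 0.2907, 0.1444]
ee_rot: [[-0.996, 0.066, 0.058], [0.087, 0.703, 0.706], [0.006, 0.708, -0.706]]
wrist_force: [-7.8, -0.7, 1.8]
gripper_width: 0.066
gripper_force: 30.0
```

```bash
python3 p.py
```

```text
[-88.3 -15.3  -2. ] force gate [-7.7 -2.3  0.3] mom [-1.44 -0.12  1.89] 0.0662683627472566
[[-1.     0.    -0.007]
 [-0.007 -0.002  1.   ]
 [ 0.     1.     0.002]] [ 19.  26.  -4. -54. -54. -83.]
```

>>> drive_tool([
  [0,1.5,-0.1,0,0,0,0],
  [0,1,-0.1,0,0,0,0],
  [0,0,0,0,0,0,0],
  [0,0,0,0,0,0,0],
])

```text
time_s: 9.7
tcp_pos: [0.568, 0.2909, 0.1441]
ee_rot: [[-0.996, 0.066, 0.053], [0.084, 0.703, 0.707], [0.01, 0.709, -0.706]]
wrist_force: [-12.3, -0.6, 3.6]
gripper_width: 0.07
gripper_force: 30.0
```

```bash
python3 p.py; python3 - <<'E'
from g import *
for n in ("side",):
    c=capture(n); L=gl(cloud(c)); save(c,"side4")
a=cv2.imread('pics/side4.png')[215:285,215:305]
cv2.imwrite('pics/v4.png',cv2.resize(a,(720,560),interpolation=cv2.INTER_CUBIC))
E
```

```text
[-88.1 -14.9  -2.1] force gate [-12.2  -3.8   1.3] mom [-1.25 -0.23  3.07] 0.06967212498031689
[[-1.     0.001 -0.013]
 [-0.013 -0.002  1.   ]
 [ 0.001  1.     0.002]] [ 19.  26.  -3. -54. -54. -83.]
```

View pics/v4.png

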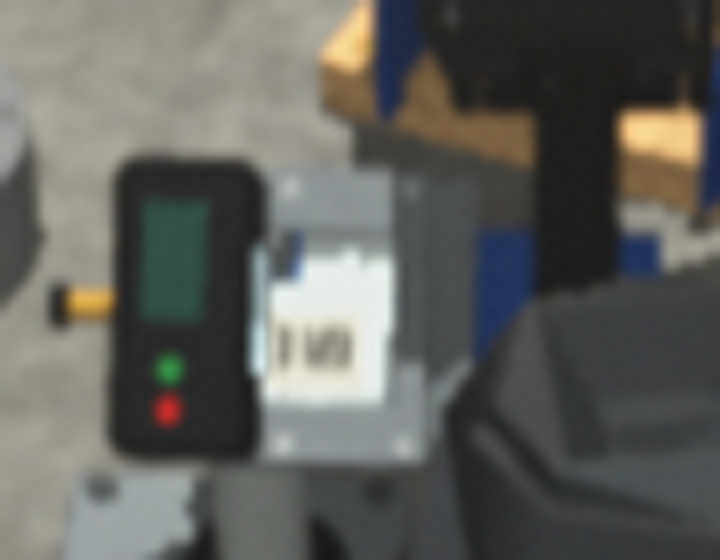

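Force rose from 7.7 to 12.2 N over the last 0.2 mm, a hard stop. The picture shows the label in the window and the pin tail out at the back at (88,303), so the plate is home. Handing in.

```bash
python3 -c "
from station import *
print(finish_job())"
```

```text
the job is handed in; nothing more can be done
None
```

The reference plate is in the reader's gate, label up and frosted end first, held against the back stop with about 12 N; I handed the job in at about 10 s on the robot's clock, and no verdict came back.

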